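# Index the inspection stage six clicks from its stop

## Robot

A 7-joint arm with a two-finger parallel gripper is mounted at the origin on the work surface. World frame = base frame: x ahead of the robot, y to its left, z up, the work surface at z = 0. Lengths are in m, angles in rad, forces in N, time in s.
With the tool pointing down it reaches from about 0.4 to 0.9 m from the base axis. Payload 5.6 kg.
Tool frame: the origin (TCP) lies between the finger pads; the fingertips stand 22 mm ahead of it and the grasp point (between the pads) lies 3 mm ahead of it; z points along the fingers, y is the direction in which the jaws open and shut (so a half turn about z gives the same grasp; the last joint's range is limited). The gripper opens to 92 mm and grips with 3 to 60 N. Pads are 20 mm wide; open, the fingers measure 128 mm over their backs; the gripper's body (75 mm by 189 mm) begins 69 mm behind the grasp point.
Start: joints at [1.079, 0.468, -0.012, 1.603, 0.006, 1.071, -0.056], TCP at [0.282, -0.586, 0.237] pointing down, gripper open.
Joint ranges: [-2.53, 2.53], [-0.31, 2.02], [-1.57, 1.55], [0.28, 2.44], [-1.29, 4.43], [0.15, 1.84], [-2.92, 2.92]. Speed limits (rad/s): [2.57, 2.57, 3.14, 3.14, 3.14, 3.14, 3.14].

## Interface

Orientations are given as a unit quaternion [w, x, y, z].
In Python, from workcell import r, monitor, imaging, order gives the robot as it stands. The module is installed in compiled form; this text tells all that it offers. Calls block until the motion is done:
- r.move_pose(position, orientation): joint-space move of the TCP to a pose.
- r.movel(position, max_speed=0.15, orientation=None, max_force=None): straight line of the TCP; orientation=None keeps the orientation; max_speed is the mean speed in m/s. With max_force (N) it stops when the force on the tool has changed by that much, and returns True; else False.
- r.movej(angles): joint-space move.
- r.set_gripper(opening, newtons=None): finger opening in m; newtons is the grip in N (None keeps the last); returns when the fingers have stopped.
- r.pause(seconds).
- r.inverse_kinematics(position, orientation): joint angles nearest the present ones, or None.
- monitor.sense(): the state.
- imaging.get_image(name): name is "side" or "top"; returns a dict with "color" (420x560x3 uint8, blue, green, red), "intrinsics" (3x3 intrinsics, pixels), "rvec" (rotation vector, rad) and "tvec" (3), from world to camera coordinates, as OpenCV has them. Camera axes: x right, y down, z forward; pixel columns grow to the right and rows downward; lengths in m; the calibration is good to about 2 mm. A picture is of the moment at which its call begins. There is no depth.
A pose or a line that the arm cannot do raises r.PlanningError and nothing moves.
- order.finish_job(): hands the job in, once; it reports no verdict.
The state is a dict: "time": time; "joint_pos": joint angles; "dq": joint speeds; "joint_efforts": joint torques, N m; "position": TCP position; "eef_rot": TCP orientation; "force": force on the tool from outside, world axes, zero at the start; "wrist_torque": the same for the moment, N m; "gripper_width": finger opening in m.
Only numpy, scipy, OpenCV 4.12 (cv2) and the standard library are available. Lean on these libraries where they do the work, as an engineer would, in place of code of your own. Each camera call takes 0.05 s, during which the arm holds its last target.

## Task

First take the brown bottle out of the way of the swivel stage and stand it upright in the low grey tray. Then, by its upright handle post, turn the stage clockwise (seen from above) all the way back to its stop, and from the stop turn it counter-clockwise by exactly six clicks; let go with the stage resting in the sixth click, and do not disturb the other things on the bench.

Things in the scene. Friction and masses are not known exactly. Their poses are not given: they have to be found in the camera images.
- bottle_mid (a point): Brown bottle, 60 mm diameter, 140 mm tall, straight-sided up to 87 mm and narrowing to a neck above that, standing on the bench beside the swivel stage, in the path of the stage's arm, about 180 mm from the swivel axis. Mass about 0.25 kg. The point is its centre, 70 mm above its underside; z is up along the bottle.
- tray: Low open grey tray, fixed to the bench, 160 x 160 mm outside, walls 5 mm thick and 25 mm high, floor 5 mm thick. Origin: centre of its underside, on the bench; x and y along its sides. It may stand on either side of the swivel stage.
- station: Fixed stand of the swivel stage, with a round grey foot of 88 mm radius. Origin: on the bench, on the upright swivel axis; z up, x towards its column (15 mm radius, 175 mm out along +x). The handle goes round on the -x side. The stage is at its stop when the handle post lies at (-80, +96) mm in this frame, and turns 120 degrees counter-clockwise from there, with a click every 15 degrees.
- ringlight: White ring light, fixed, centred over the stage: outer radius 120 mm, inner 78 mm; origin at the centre of its underside, 160 mm above the bench; 30 mm thick. It leaves no room at the handle for a gripper pointing straight down: come in from outside, the gripper leaning out from the swivel axis by about 35 degrees from vertical, fingers closing sideways.
- stage: Turning aluminium disc, 105 mm radius, top 52 mm above the bench, carrying a white tube rack (to 136 mm high, within 80 mm of the axis) and a flat arm 28 mm wide, 42 to 50 mm above the bench, out to 169 mm from the axis. Origin as the station's; x axis along the station's x at the stop. A sprung detent clicks every 15 degrees; past half-way it snaps on of itself and stays when released.
- handle (a point): Handle post of the stage: plain upright steel post, 16 mm diameter, from 50 to 112 mm above the bench, on the arm, 125 mm from the swivel axis. The point is on its axis, 82 mm above the bench; its frame turns with the stage. Turning out of a click takes roughly 5 to 8 N at the post; at the stop it is rigid.
- bottle: The brown bottle as a body, its origin at the centre of its underside.
- tipbox: Bystander: white-lidded pipette-tip box, 89 x 129 mm, 67 mm high; origin at the centre of its underside. It stands on the side of the stage away from the tray.
- tuberack: Bystander: orange tube rack, 96 x 200 mm, 53 mm high; origin at the centre of its underside.
- platestack: Bystander: stack of three clear well plates, 86 x 128 mm, 42 mm high; origin at the centre of its underside.
There are look-alikes about, which are no part of the job. Several things have the shape of the bottle; the one meant has the colours described above. Leave any blue look-alike of the tray alone.

How it is judged:
On the way, in this order (a step that is already met when the one before it is completed fails the run):
1. the bottle stands upright in the tray, let go (x of bottle_mid in the frame of tray between -0.055 and 0.055 m and y of bottle_mid in the frame of tray between -0.055 and 0.055 m and z of bottle_mid in the frame of tray below 0.082 m and angle between bottle_mid's own z axis and vertical below 0.15 rad and contact force between the fingers and bottle below 0.3 N), for 0.2 s.
2. the stage is turned clockwise back to its stop (x of handle in the frame of station between -0.0863 and -0.0743 m and y of handle in the frame of station between 0.0898 and 0.1018 m), for 0.2 s.
At the end, for the whole second after the job is handed in: The stage rests six clicks (90 degrees) counter-clockwise from its stop, the handle post within 6 mm along the station's x and y of (-96, -80) mm in the station's frame; the bottle stands upright in the tray (centre within 55 mm of the tray's centre along each side, tilt under 0.15 rad) (all of step 1 and x of handle in the frame of station between -0.1018 and -0.0898 m and y of handle in the frame of station between -0.0863 and -0.0743 m); the robot touches nothing.
It fails at once if the bottle is tipped over (angle between bottle_mid's own z axis and vertical above 0.7 rad).
It fails at once if the orange tube rack is pushed about (over 20 mm) (distance of tuberack from where it was at the start of the episode above 0.02 m).
It fails at once if the pipette-tip box is pushed about (over 20 mm) (distance of tipbox from where it was at the start of the episode above 0.02 m).
It fails at once if the stack of well plates is pushed about (over 20 mm) (distance of platestack from where it was at the start of the episode above 0.02 m).
It also fails if it takes over 72 s, if anything falls off the work surface, if the arm or the gripper's body presses on something with over 40 N, if the wrist force passes 120 N, or if a joint passes its speed limit or range.

## Working session

There is one attempt and no reset: what is moved stays moved. The work goes in short steps, each a Python script; the robot and the scene stay as the last script left them, time stands still between calls to the robot, and variables do not carry over. Pictures are saved under pics/ and viewed, and the job is handed in when it is done.

```bash
ls; mkdir -p pics
python3 - <<'E'
from workcell import r, monitor, imaging, order
import cv2,pickle
for n in ["side","top"]:
    d=imaging.get_image(n); cv2.imwrite(f"pics/{n}0.png",d["color"]); pickle.dump(d,open(f"pics/{n}0.pkl","wb"))
    print(n,d["intrinsics"],d["rvec"],d["tvec"])
print(monitor.sense())
E
```

```text
pics
side [[503.30099816   0.         290.27686263]
 [  0.         503.30099816 209.40391355]
 [  0.           0.           1.        ]] [ 0.44425651 -2.68651206  1.23138629] [0.56874396 0.193393   1.16517972]
top [[393.6415437    0.         279.1870354 ]
 [  0.         393.6415437  210.70022877]
 [  0.           0.           1.        ]] [ 2.19669042 -2.1529802   0.1267337 ] [-0.01002884  0.61044599  1.06804608]
{'time': 0.1, 'joint_pos': array([ 1.07900684,  0.46828358, -0.01162553,  1.60352375,  0.00600973,
        1.07141311, -0.05629962]), 'dq': array([ 0.00240267, -0.00062768,  0.00199569, -0.00103304, -0.0017451 ,
       -0.00066269,  0.00048663]), 'joint_efforts': array([ 7.25132959e-04, -5.21641982e+01, -1.26897063e-02, -2.44365424e+01,
       -5.68467553e-02,  1.40626132e-02,  6.35351330e-05]), 'position': array([ 0.28175646, -0.58521195,  0.2357424 ]), 'eef_rot': array([-7.62015564e-04,  9.74933014e-01,  2.22497153e-01, -2.32195709e-04]), 'force': array([-0.13837227, -0.20441669,  0.5991241 ]), 'wrist_torque': array([-0.05365181, -0.02231405,  0.03812974]), 'gripper_width': 0.09175210628399812}
```

View pics/side0.png

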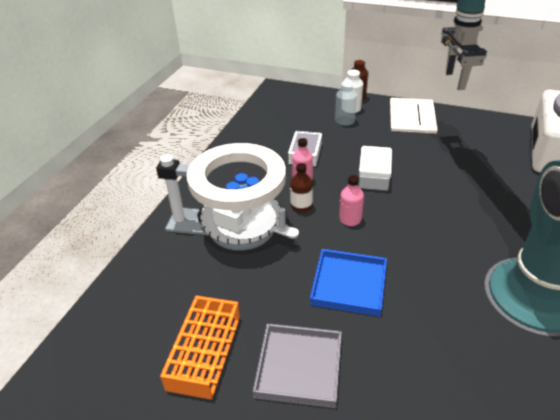

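View pics/top0.png

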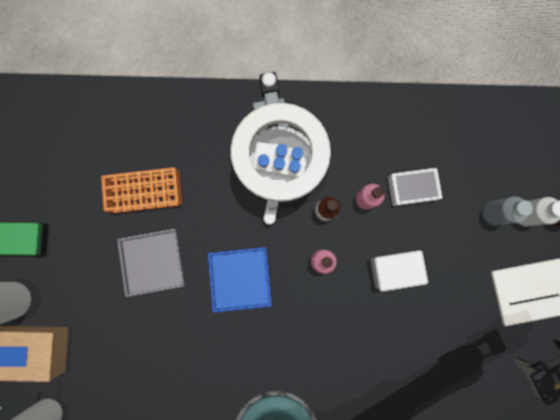

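Candidates for the bottle, as top/side pixels:
- Brown bottle beside the stage: (327,208) / (302,190).
- Pink look-alikes: (371,196) / (302,160) and (323,262) / (351,203).
- Brown bottle far off: side (360,78).

Candidates for the tray:
- Grey: (151,263) / (300,363).
- Blue decoy: (240,280) / (350,280).

I choose the brown bottle beside the stage and the grey tray, and check both in crops.

```bash
cat > h.py <<'E'
import numpy as np, cv2, pickle
def load(n): return pickle.load(open(f"pics/{n}.pkl","rb"))
def ray(d,uv):
    R=cv2.Rodrigues(np.array(d["rvec"],float))[0]; t=np.array(d["tvec"],float).ravel()
    c=-R.T@t; v=R.T@np.linalg.inv(d["intrinsics"])@np.array([uv[0],uv[1],1.0]); return c,v/np.linalg.norm(v)
def onz(d,uv,z):
    c,v=ray(d,uv); return c+v*(z-c[2])/v[2]
def proj(d,P): return cv2.projectPoints(np.array(P,float).reshape(-1,3),np.array(d["rvec"],float),np.array(d["tvec"],float),np.array(d["intrinsics"]),None)[0].reshape(-1,2)
E
python3 - <<'E'
from h import *
t=load("top0"); s=load("side0")
def crop(d,x0,y0,x1,y1,k): return cv2.resize(d["color"][y0:y1,x0:x1],None,fx=k,fy=k,interpolation=cv2.INTER_CUBIC)
cv2.imwrite("pics/c1.png",crop(t,220,60,420,210+10,4)[:600]); cv2.imwrite("pics/c2.png",crop(s,160,130,340,250,4))
for n,d in(("t",t),("s",s)): print(n,ray(d,(280,210)))
print("bottle foot/approx",onz(t,(327,208),.1),"grey tray",[onz(t,p,.025).round(3) for p in[(118,238),(178,230),(184,287),(124,296)]])
print("ring",onz(t,(280.5,152),.19), "side foot",onz(s,(301,208),0))
E
```

```text
t (array([0.49746499, 0.01598135, 1.12505133]), array([ 0.10463598, -0.01452472, -0.99440452]))
s (array([0.27467744, 0.89897038, 0.91373896]), array([ 0.27787653, -0.70622445, -0.65117714]))
bottle foot/approx [ 0.61317828 -0.12223765  0.1       ] grey tray [array([0.526, 0.448, 0.025]), array([0.551, 0.283, 0.025]), array([0.395, 0.259, 0.025]), array([0.368, 0.422, 0.025])]
ring [0.73731454 0.00381778 0.19      ] side foot [ 0.61167881 -0.11840572  0.        ]
```

View pics/c1.png

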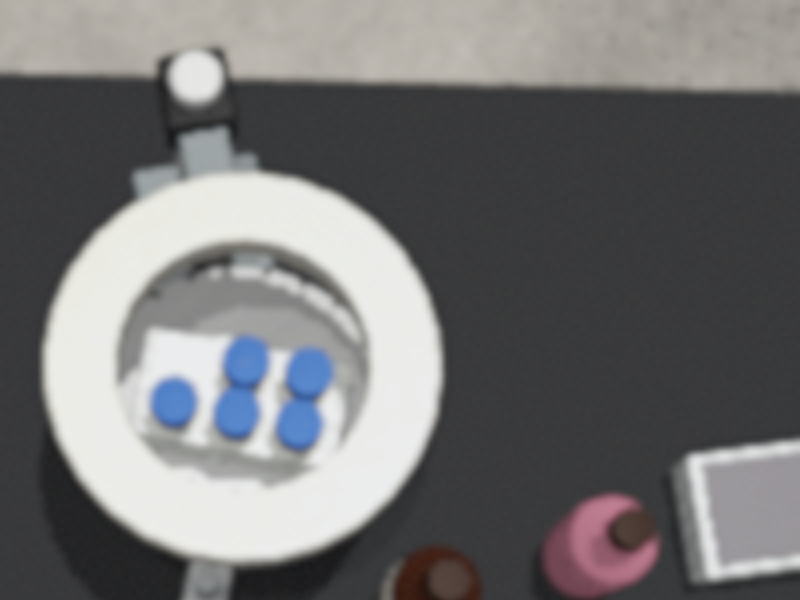

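View pics/c2.png

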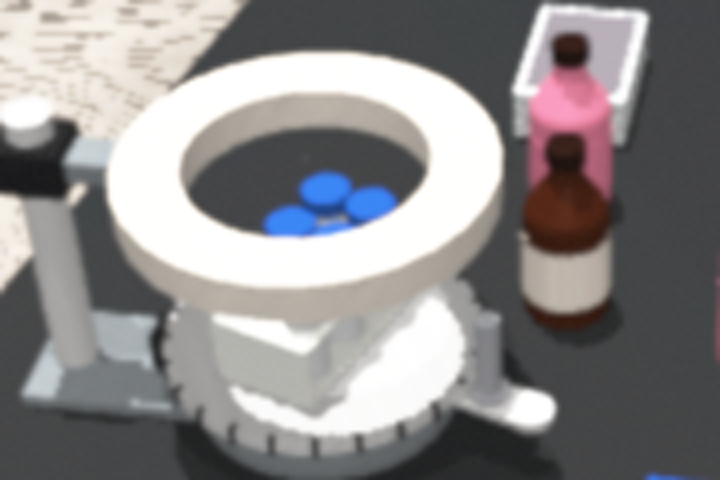

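```bash
cat >> h.py <<'E'
def tri(d1,p1,d2,p2):
    c1,v1=ray(d1,p1);c2,v2=ray(d2,p2)
    A=np.stack([v1,-v2],1);k=np.linalg.lstsq(A,c2-c1,rcond=None)[0]
    a=c1+k[0]*v1;b=c2+k[1]*v2; return (a+b)/2,np.linalg.norm(a-b)
E
python3 - <<'E'
from h import *
t=load("top0"); s=load("side0")
cap=tri(t,(268.75,79.25),s,(167,158)); print("colcap",cap)
print("bottle cap",tri(t,(332.5,205),s,(301.2,164.5)), onz(t,(332.5,205),.14),onz(s,(301.2,165),.14))
C=np.array([.7373,.0038]); d=cap[0][:2]-C; print(np.linalg.norm(d), np.degrees(np.arctan2(d[1],d[0])))
print("handle top side",onz(s,(281.75,209.5),.112), "armtip side", onz(s,(298,233),.046), "top armtip",onz(t,(270,223),.05))
# grey tray, side view
S=s["color"]; 
k=cv2.resize(S[310:420,240:360],None,fx=5,fy=5,interpolation=cv2.INTER_CUBIC); cv2.imwrite("pics/c3.png",k)
k=cv2.resize(t["color"][180:310,90:290],None,fx=4,fy=4,interpolation=cv2.INTER_CUBIC); cv2.imwrite("pics/c4.png",k)
k=cv2.resize(t["color"][170:310,240:440],None,fx=4,fy=4,interpolation=cv2.INTER_CUBIC); cv2.imwrite("pics/c5.png",k)
E
```

```text
colcap (array([0.91019339, 0.03537384, 0.20796163]), np.float64(0.003719179892659937))
bottle cap (array([ 0.61586954, -0.13095968,  0.13956118]), np.float64(0.0015599577198572192)) [ 0.61657458 -0.13070081  0.14      ] [ 0.61419288 -0.12835452  0.14      ]
0.17575276170747792 10.349327953011425
handle top side [0.61337377 0.0263547  0.112     ] armtip side [0.57155638 0.02705374 0.046     ] top armtip [0.57425838 0.02695272 0.05      ]
```

View pics/c4.png

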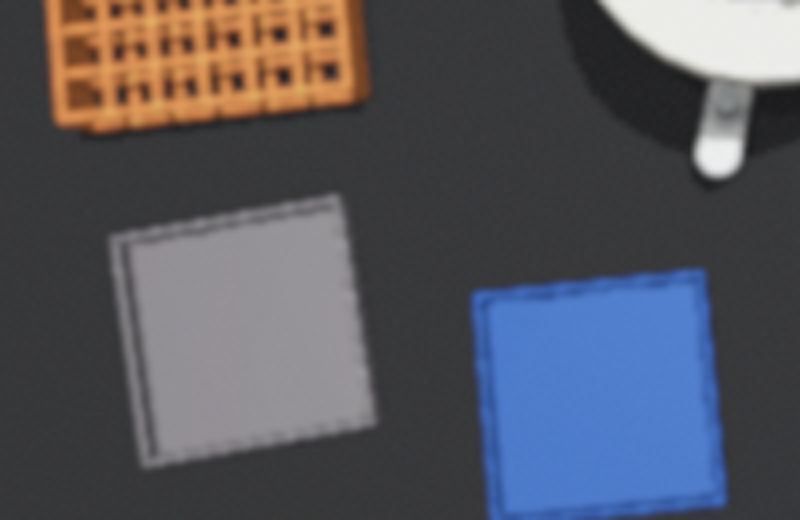

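View pics/c5.png

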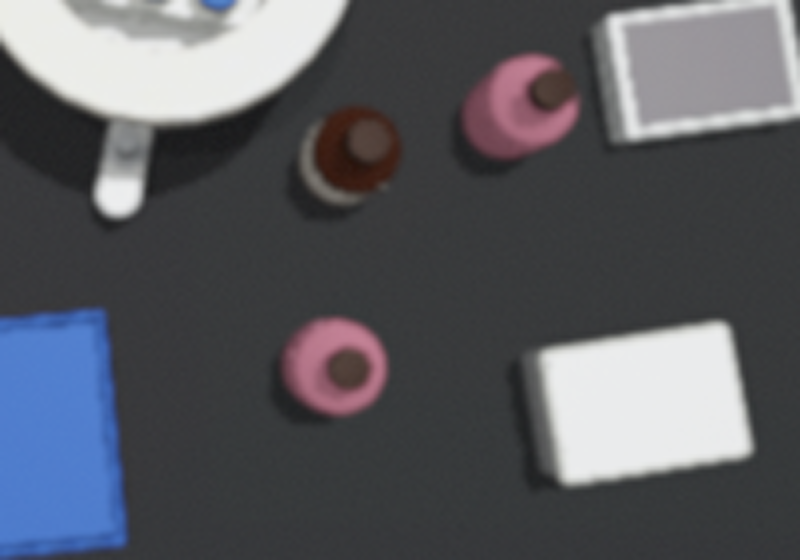

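```bash
cat >> h.py <<'E'
from scipy.spatial.transform import Rotation as Rn
AX=np.array([.7373,.0038]); YAW=np.radians(10.35)
def quat(az,lean,sgn=1):
    """tool leaning out toward azimuth az (rad) by lean (rad); jaw tangential"""
    u=np.array([np.cos(az),np.sin(az),0]); z=-np.sin(lean)*u-np.array([0,0,np.cos(lean)])
    y=sgn*np.array([-u[1],u[0],0]); x=np.cross(y,z)
    q=Rn.from_matrix(np.stack([x,y,z],1)).as_quat(); return [q[3],q[0],q[1],q[2]], z
def tcp(g,z): return np.asarray(g)-0.003*z   # grasp point -> TCP
def hpt(deg,z=.082):  # handle at stage angle deg from stop
    a=YAW+np.arctan2(96,-80)+np.radians(deg); return np.array([AX[0]+.125*np.cos(a),AX[1]+.125*np.sin(a),z]),a
E
python3 - <<'E'
from h import *
from workcell import r
t=load("top0");s=load("side0")
px=np.array([(110,237),(342,195),(376,425),(145,467)])/4+[90,180]
P=np.array([onz(t,p,.025) for p in px]);print("tray",P.mean(0),np.degrees(np.arctan2(*(P[3]-P[0])[1::-1])))
for n,p in(("pink1",(377.5,192.5)),("pink2",(326.75,262))):print(n,onz(t,p,.14))
b=[.6155,-.130]
for sg in(1,-1):
  for deg in (-6,0,30,60,90,96):
    g,a=hpt(deg);q,z=quat(a,np.radians(35),sg);k=r.inverse_kinematics(tcp(g,z),q); print("h",sg,deg,None if k is None else np.round(k,2))
    k=r.inverse_kinematics(tcp(g,z)-.12*z,q); print("   back",None if k is None else np.round(k,2))
  a=np.arctan2(b[1]-AX[1],b[0]-AX[0])
  for l in(0,15,20):
   q,z=quat(a,np.radians(l),sg)
   for h in(.079,.30):
    k=r.inverse_kinematics(tcp([*b,h],z),q);print("b",sg,l,h,None if k is None else np.round(k,2))
   for az in (180,200,227,260,300):
    q,z=quat(np.radians(az),np.radians(l),sg);k=r.inverse_kinematics(tcp([P[:,0].mean(),P[:,1].mean(),.085],z),q);print("  t",sg,l,az,None if k is None else np.round(k,2))
E
```

```text
tray [0.46007947 0.35342358 0.025     ] -167.9392099624256
pink1 [ 0.65092011 -0.24492064  0.14      ]
pink2 [ 0.47353843 -0.11714921  0.14      ]
h 1 -6 [-1.22  0.97  1.1   1.97 -0.62  0.44 -2.3 ]
   back [-1.32  0.64  1.01  1.98  0.09  0.58 -2.92]
h 1 0 [-1.22  0.94  1.1   2.04 -0.77  0.35 -2.04]
   back [ 0.38  0.88 -1.32  1.97  1.5   1.47  2.5 ]
h 1 30 [-0.19  0.49 -0.01  2.22  2.16  0.26  2.23]
   back None
h 1 60 [ 1.11  1.12 -1.33  2.12  1.77  0.67 -2.42]
   back [ 0.74  0.3  -0.57  2.23 -0.87  0.21 -0.18]
h 1 90 [ 0.75  0.73 -0.54  1.85 -0.5   0.48  0.09]
   back [ 0.84  0.54 -0.5   1.85 -0.54  0.7   0.13]
h 1 96 [ 0.75  0.77 -0.53  1.77 -0.43  0.58  0.13]
   back [ 0.84  0.59 -0.5   1.76 -0.47  0.8   0.16]
b 1 0 0.079 [ 0.37  0.64 -0.29  1.74  0.24  0.79 -0.78]
b 1 0 0.3 [ 0.38  0.4  -0.3   1.57  0.13  1.19 -0.69]
  t 1 0 180 [-0.18  0.67 -0.71  1.85  0.57  0.84 -2.75]
  t 1 0 200 [-0.19  0.67 -0.7   1.85  0.57  0.84 -2.4 ]
  t 1 0 227 [-0.21  0.66 -0.67  1.85  0.55  0.83 -1.91]
  t 1 0 260 [-0.13  0.7  -0.79  1.84  0.64  0.87 -1.41]
  t 1 0 300 [-0.06  0.76 -0.9   1.84  0.7
[... 1936 characters left out ...]
 2.16]
  t -1 15 180 [-0.12  0.69 -0.9   1.99  1.1   0.82 -0.12]
  t -1 15 200 [-0.07  0.67 -0.9   2.03  1.09  0.71  0.26]
  t -1 15 227 [ 0.01  0.67 -0.9   2.03  0.97  0.59  0.88]
  t -1 15 260 [ 0.3   1.04 -1.34  1.97  1.18  0.92  1.43]
  t -1 15 300 [-1.22  0.72  0.88  1.94 -1.01  1.01 -2.39]
b -1 20 0.079 [ 1.16  1.15 -1.34  1.83  1.09  0.93  1.89]
b -1 20 0.3 [ 1.18  0.69 -1.32  1.67  0.47  1.05  2.23]
  t -1 20 180 [-0.15  0.68 -0.9   2.04  1.24  0.83 -0.27]
  t -1 20 200 [-0.07  0.65 -0.9   2.08  1.27  0.67  0.08]
  t -1 20 227 [ 0.04  0.65 -0.9   2.09  1.14  0.49  0.73]
  t -1 20 260 [ 0.35  1.05 -1.34  2.01  1.21  0.82  1.43]
  t -1 20 300 [-1.17  0.74  0.88  1.94 -1.09  1.08 -2.3 ]
```

```bash
cat > log.py <<'E'
from workcell import r, monitor, imaging, order
import numpy as np
from h import *
def st(m=""):
    s=monitor.sense();print(m,round(s["time"],2),"p",np.round(s["position"],4),"q",np.round(s["joint_pos"],2),"F",np.round(s["force"],1),"w",round(s["gripper_width"],4));return s
def shot(n):
    out=[]
    for c in("side","top"):
        d=imaging.get_image(c);pickle.dump(d,open(f"pics/{c}{n}.pkl","wb"));cv2.imwrite(f"pics/{c}{n}.png",d["color"]);out.append(d["color"])
    im=np.hstack(out);cv2.imwrite(f"pics/both{n}.png",cv2.resize(im,(800,300),interpolation=cv2.INTER_AREA))
E
python3 - <<'E'
from log import *
b=[.6152,-.130]; a=np.arctan2(b[1]-AX[1],b[0]-AX[0]); q,z=quat(a,np.radians(15),1)
r.move_pose(tcp([*b,.21],z),q); st("pre")
print(r.movel(tcp([*b,.080],z),max_speed=.12,max_force=12)); st("down")
r.pause(.1); shot(1)
E
```

```text
pre 2.13 p [ 0.6144 -0.1323  0.2128] q [ 0.55  0.44 -0.37  1.76 -0.1   0.84 -0.45] F [-0.3  0.2 -0.2] w 0.0923
False
down 3.37 p [ 0.6153 -0.1307  0.0838] q [ 0.53  0.61 -0.34  1.84 -0.06  0.59 -0.43] F [ 0.5 -0.6 -0.1] w 0.0916
```

```bash
python3 -c "
from h import *
s=load('side1');cv2.imwrite('pics/c6.png',cv2.resize(s['color'][100:270,180:400],None,fx=3.5,fy=3.5,interpolation=2))"
```

```text
(no output)
```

View pics/c6.png

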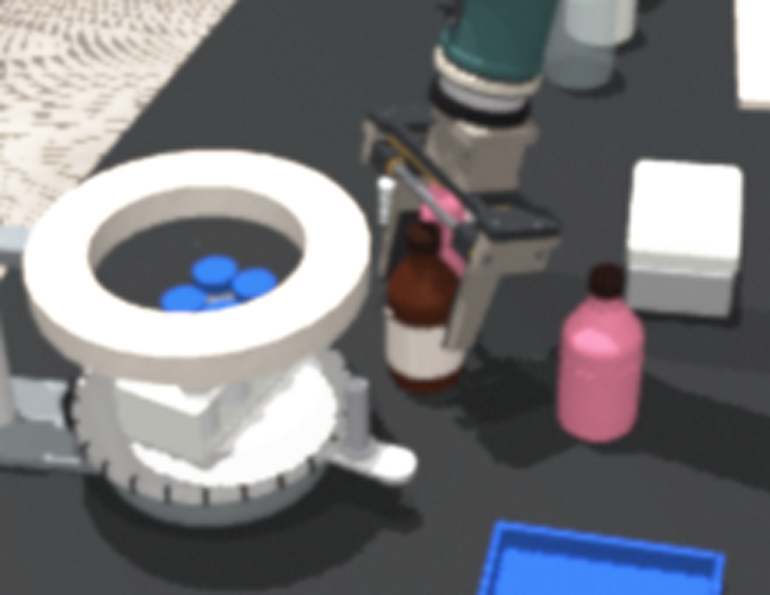

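View pics/top1.png

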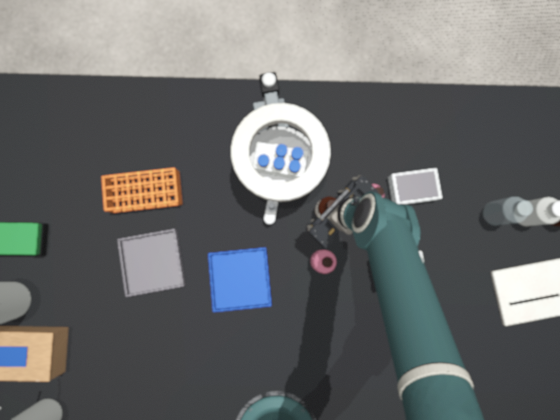

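Run:
```python
from log import *
r.set_gripper(0.04,18); s=st("grip")
p=s["position"]
r.movel(p+[0,0,.19],max_speed=.15); s=st("lift"); r.pause(.1); shot(2)
for w in([.50,.05],[.46,.3534]):
    try: r.movel([w[0],w[1],p[2]+.19],max_speed=.25); st("w")
    except r.PlanningError as e: print("ERR",w,e)
```

```text
grip 4.15 p [ 0.615  -0.1308  0.083 ] q [ 0.53  0.62 -0.34  1.84 -0.06  0.59 -0.43] F [ 1.3 -0.9  0.2] w 0.0593
lift 5.57 p [ 0.6144 -0.1307  0.2718] q [ 0.56  0.38 -0.37  1.7  -0.11  0.96 -0.46] F [ 0.1  0.6 -3.1] w 0.06
w 6.78 p [0.5009 0.0487 0.2732] q [ 0.41  0.13 -0.49  2.02 -0.16  0.82 -0.72] F [ 0.1 -0.4 -3. ] w 0.0594
w 8.15 p [0.4605 0.352  0.2727] q [-0.15  0.25 -0.63  1.9   0.18  0.78 -1.59] F [ 0.2 -0.1 -2.6] w 0.0595
```

View pics/both2.png

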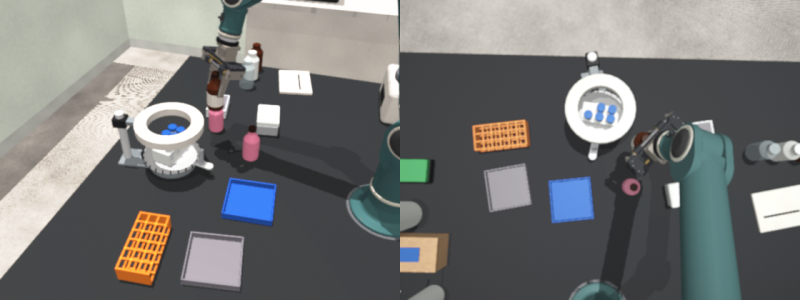

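The bottle is held upright, side (215,95). Next I lower it into the tray.

Run:
```python
from log import *
r.movel([.46,.3534,.11],max_speed=.15); st("low")
print(r.movel([.46,.3534,.0865],max_speed=.03,max_force=5)); s=st("contact")
r.set_gripper(0.092); s=st("open"); p=s["position"]
shot(3)
r.movel(p+[0,0,.13],max_speed=.15); st("up"); r.pause(.1); shot(4)
```

```text
low 9.38 p [0.4606 0.3539 0.111 ] q [-0.31  0.47 -0.47  2.04  0.41  0.44 -1.8 ] F [-0.4 -0.2 -3.1] w 0.0598
True
contact 10.08 p [0.46   0.3532 0.0878] q [-0.34  0.51 -0.43  2.05  0.45  0.4  -1.83] F [-1.7 -0.8  5.4] w 0.0597
open 10.72 p [0.459  0.3521 0.0867] q [-0.34  0.51 -0.43  2.05  0.45  0.4  -1.83] F [ 0.2 -0.   0.3] w 0.0917
up 11.83 p [0.4585 0.3516 0.2157] q [-0.19  0.32 -0.6   1.96  0.25  0.67 -1.66] F [ 0.2 -1.1 -0.7] w 0.0919
```

View pics/both4.png

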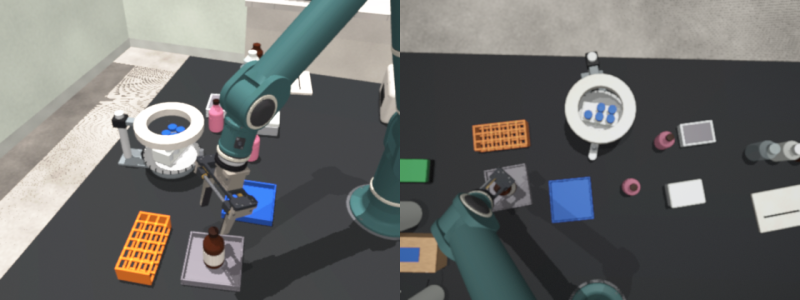

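The bottle stands upright in the grey tray, side (212,250). Next I plan the turn. I fit a kinematic model to IK queries, which don't move the arm, so I can find continuous joint paths.

```bash
cat > kin.py <<'E'
import numpy as np
from scipy.spatial.transform import Rotation as Rn
def fk(par,Q):
    # par: 7x(rotvec3 + trans3) fixed transforms, each followed by Rz(q); then final tool (6)
    P=par.reshape(8,6);n=len(Q);R=np.repeat(np.eye(3)[None],n,0);p=np.zeros((n,3))
    for i in range(8):
        p=p+R@P[i,3:];R=R@Rn.from_rotvec(P[i,:3]).as_matrix()
        if i<7: R=R@Rn.from_rotvec(np.outer(Q[:,i],[0,0,1.])).as_matrix()
    return p,R
E
cat > fit.py <<'E'
from log import *; from kin import fk
from scipy.optimize import least_squares
rng=np.random.default_rng(0);D=[]
while len(D)<250:
    p=[rng.uniform(.35,.8),rng.uniform(-.45,.45),rng.uniform(.05,.4)]
    q,z=quat(rng.uniform(0,2*np.pi),rng.uniform(0,.8),rng.choice([1,-1]))
    k=r.inverse_kinematics(p,q)
    if k is not None: D.append((np.r_[p,q],np.array(k)))
X=np.array([d[0] for d in D]);Q=np.array([d[1] for d in D]);np.savez("kd.npz",X=X,Q=Q)
Rt=Rn.from_quat(X[:,[4,5,6,3]]).as_matrix()
def res(par,tr=slice(0,180)):
    p,R=fk(par,Q[tr]);return np.r_[(p-X[tr,:3]).ravel()*3,(R-Rt[tr]).ravel()*.5]
best=None
import itertools
# guess: z, y, z, y, z, y, z with signs; links 
for trial in range(60):
    s=rng.choice([-1,1],6)
    g=np.zeros((8,6));g[0,3:]=[0,0,.2]
    if trial%2: g[0,0]=np.pi
    for i in range(1,7):
        g[i,0]=s[i-1]*np.pi/2; g[i,3:]=rng.uniform(-.3,.3,3)
    g[:, :3]+=rng.normal(0,.1,(8,3))
    o=least_squares(res,g.ravel(),max_nfev=60)
    if best is None or o.cost<best.cost: best=o;print(trial,o.cost,flush=True)
    if best.cost<1e-3:break
o=least_squares(res,best.x,max_nfev=300);e=res(o.x,slice(180,250));print(o.cost,np.abs(e[:210]).max()/3)
np.save("par.npy",o.x)
E
timeout 550 python3 fit.py; python3 -c "
from log import *; st()"
```

```text
0 87.85584725529424
2 80.78016089022901
12 1.525474918474768e-19
1.525474918474768e-19 8.717659927270915e-11
 12.03 p [0.4585 0.3519 0.2157] q [-0.19  0.32 -0.6   1.96  0.25  0.67 -1.66] F [ 0.6 -0.3 -0.6] w 0.0918
```

```bash
cat > plan.py <<'E'
from h import *; from kin import fk
from scipy.optimize import least_squares
par=np.load("par.npy")
lo=np.array([-2.53,-.31,-1.57,.28,-1.29,.15,-2.92])+.06; hi=np.array([2.53,2.02,1.55,2.44,4.43,1.84,2.92])-.06
HZ=.079
def fit_path(degs,sg,q0,W=.03,pw=1.,fixends=None):
    n=len(degs);H=[hpt(d,HZ) for d in degs];G=np.array([h[0] for h in H]);A=np.array([h[1] for h in H])
    def orient(psi,lean):
        az=A+psi;u=np.stack([np.cos(az),np.sin(az),0*az],1);z=-np.sin(lean)[:,None]*u-np.cos(lean)[:,None]*[0,0,1]
        y=sg*np.stack([-u[:,1],u[:,0],0*az],1);return np.stack([np.cross(y,z),y,z],2)
    def unpack(v): v=v.reshape(n,9);return v[:,:7],v[:,7],v[:,8]
    def res(v):
        Q,psi,l=unpack(v);p,R=fk(par,Q);Rt=orient(psi,l)
        return np.r_[((p-(G-.003*Rt[:,:,2]))*30).ravel(),((R-Rt)*10).ravel(),(W*np.diff(Q,axis=0)/max(1e-9,1)).ravel()*3,.01*psi*pw,.03*(l-.64)]
    v0=np.hstack([np.clip(q0,lo+.01,hi-.01),np.zeros((n,1)),np.full((n,1),.63)])
    L=np.hstack([np.tile(lo,(n,1)),np.full((n,1),-.36),np.full((n,1),.57)]);U=np.hstack([np.tile(hi,(n,1)),np.full((n,1),.36),np.full((n,1),.80)])
    o=least_squares(res,v0.ravel(),bounds=(L.ravel(),U.ravel()),max_nfev=150,x_scale='jac',tr_solver='exact')
    Q,psi,l=unpack(o.x);p,R=fk(par,Q);Rt=orient(psi,l);e=np.abs(p-(G-.003*Rt[:,:,2])).max();er=np.abs(R-Rt).max()
    return o.cost,e,er,Q,psi,l
if __name__=="__main__":
    import sys
    rng=np.random.default_rng(int(sys.argv[1]) if len(sys.argv)>1 else 1)
    degs=np.arange(-3,94,6.)
    best={}
    A0=np.array([[-.23,.61,-.26,1.98,1.28,.72,-.62],[.2,.61,-.97,1.98,1.3,1.15,-.59]]);
    seeds=[(-1,[-.23,.61,-.26,1.98,1.28,.72,-.62],[.27,.65,.1,1.88,-1.1,.72,-2.59]),(1,[-1.22,.94,1.1,2.04,-.77,.35,-2.04],[.75,.73,-.54,1.85,-.5,.48,.09]),
     (-1,[-.23,.61,-.26,1.98,1.28,.72,-.62],[.82,.69,-.82,2.13,1.88,.16,.34]),(-1,[-.23,.61,-.26,1.98,1.28,.72,-.62],[.3,.6,.2,1.9,4.2,.3,-.5]),(1,[0,.6,0,2,2,.5,2.2],[.75,.73,-.54,1.85,-.5,.48,.09])]
    import itertools
    for sg,a,b in seeds:
      for k in range(2):
        w=np.linspace(0,1,len(degs))[:,None];q0=(1-w)*np.array(a)+w*np.array(b)+rng.normal(0,.15*k,7)
        c,e,er,Q,psi,l=fit_path(degs,sg,q0)
        print(sg,k,"cost %.4f pos %.4f rot %.3f maxstep %.2f"%(c,e,er,np.abs(np.diff(Q,axis=0)).max()),flush=True)
        if e<.002 and er<.1: print(np.round(Q[[0,5,11,-1]],2),np.round(np.degrees(psi),0),np.round(np.degrees(l),0))
E
time timeout 500 python3 plan.py
```

```text
-1 0 cost 0.4581 pos 0.0169 rot 0.041 maxstep 2.88
-1 1 cost 0.4581 pos 0.0169 rot 0.041 maxstep 2.88
1 0 cost 0.5375 pos 0.0135 rot 0.040 maxstep 1.25
1 1 cost 1.0672 pos 0.0202 rot 0.058 maxstep 1.27
-1 0 cost 0.0018 pos 0.0000 rot 0.000 maxstep 0.16
[[ 0.24  0.73 -0.79  2.04  1.66  0.84 -0.51]
 [ 0.55  0.71 -0.9   2.16  1.83  0.63 -0.25]
 [ 0.98  0.86 -1.07  2.11  1.71  0.39  0.59]
 [ 1.23  1.16 -1.22  1.99  1.44  0.31  1.4 ]] [ 21.  16.  13.  10.   8.   7.   6.   5.   3.   1.  -2.  -5.  -7. -10.
 -13. -17. -21.] [35. 34. 34. 33. 33. 33. 33. 33. 33. 33. 33. 34. 35. 37. 39. 42. 46.]
-1 1 cost 0.0019 pos 0.0000 rot 0.000 maxstep 0.16
[[ 0.22  0.73 -0.76  2.02  1.61  0.85 -0.52]
 [ 0.52  0.7  -0.88  2.16  1.82  0.64 -0.29]
 [ 0.97  0.84 -1.05  2.11  1.72  0.36  0.59]
 [ 1.23  1.16 -1.21  1.99  1.44  0.3   1.41]] [ 18.  13.  10.   7.   6.   5.   5.   4.   3.   1.  -2.  -4.  -7. -10.
 -13. -17. -21.] [34. 34. 33. 33. 33. 33. 33. 33. 33. 33. 33. 34. 36. 37. 39. 42. 46.]
-1 0 cost 0.2657 pos 0.0101 rot 0.030 maxstep 0.16
-1 1 cost 0.2657 pos 0.0101 rot 0.030 maxstep 0.16
1 0 cost 0.0584 pos 0.0001 rot 0.000 maxstep 3.03
[[-0.14  0.59 -0.31  2.08  1.63  0.59  2.49]
 [-0.02  0.53 -0.29  2.17  1.74  0.44  2.54]
 [ 0.48  0.57 -0.32  2.08 -1.2   0.25  0.36]
 [ 0.54  0.63 -0.29  1.97 -1.16  0.34  0.4 ]] [ 21.  16.  10.   5.   0.  -5. -10. -15. -21.  21.  15.   9.   3.  -3.
  -9. -15. -21.] [37. 36. 35. 35. 34. 34. 33. 33. 33. 33. 33. 33. 34. 34. 35. 36. 36.]
1 1 cost 0.0584 pos 0.0001 rot 0.000 maxstep 3.03
[[-0.14  0.59 -0.31  2.08  1.63  0.59  2.49]
 [-0.02  0.53 -0.29  2.17  1.74  0.44  2.54]
 [ 0.48  0.57 -0.32  2.08 -1.2   0.25  0.36]
 [ 0.54  0.63 -0.29  1.97 -1.16  0.34  0.4 ]] [ 21.  16.  10.   5.   0.  -5. -10. -15. -21.  21.  15.   9.   3.  -3.
  -9. -15. -21.] [37. 36. 35. 35. 34. 34. 33. 33. 33. 33. 33. 33. 34. 34. 35. 36. 36.]
real	5m20.629s
user	13m49.680s
sys	0m1.876s
```

```bash
cat > plan2.py <<'E'
from plan import *
degs=np.arange(-3,94,6.)
def joints(Q):
    P=par.reshape(8,6);n=len(Q);R=np.repeat(np.eye(3)[None],n,0);p=np.zeros((n,3));out=[]
    for i in range(8):
        p=p+R@P[i,3:];R=R@Rn.from_rotvec(P[i,:3]).as_matrix();out.append(p)
        if i<7:R=R@Rn.from_rotvec(np.outer(Q[:,i],[0,0,1.])).as_matrix()
    return out
if __name__=="__main__":
    S=np.array([[.24,.73,-.79,2.04,1.66,.84,-.51],[.55,.71,-.9,2.16,1.83,.63,-.25],[.98,.86,-1.07,2.11,1.71,.39,.59],[1.23,1.16,-1.22,1.99,1.44,.31,1.4]])
    q0=np.stack([np.interp(np.arange(17),[0,5,11,16],S[:,j]) for j in range(7)],1)
    for W,pw in((.03,8),(.008,20)):
        c,e,er,Q,psi,l=fit_path(degs,-1,q0,W,pw);q0=Q
        print(W,pw,c,e,er,np.abs(np.diff(Q,axis=0)).max());print(np.round(Q[::4],2));print(np.round(np.degrees(psi)),np.round(np.degrees(l)))
        np.savez(f"path{pw}.npz",Q=Q,psi=psi,l=l,degs=degs)
        for i,p in enumerate(joints(Q)): print("J",i+1,np.round(p[[0,8,16]],2).tolist())
E
python3 plan2.py
```

```text
0.03 8 0.002517907047177973 1.5327390440994515e-05 2.7072807899819473e-05 0.19289360207474637
[[ 0.42  1.04 -1.19  1.93  1.69  1.34 -0.57]
 [ 0.66  1.02 -1.25  2.11  1.84  1.14 -0.3 ]
 [ 0.97  1.09 -1.34  2.16  1.88  0.87  0.28]
 [ 1.19  1.23 -1.39  2.07  1.67  0.68  1.04]
 [ 1.28  1.39 -1.43  1.94  1.46  0.63  1.55]]
[  6.   3.   2.   1.   1.   1.   1.   1.   1.   1.   0.  -1.  -2.  -4.
  -7. -12. -17.] [33. 33. 33. 33. 33. 33. 33. 33. 33. 33. 33. 34. 36. 38. 40. 42. 43.]
J 1 [[-0.0, -0.0, 1.29], [-0.0, -0.0, 1.29], [-0.0, -0.0, 1.29]]
J 2 [[-0.46, -1.03, 0.31], [-0.93, -0.64, 0.31], [-1.08, -0.33, 0.31]]
J 3 [[0.04, -0.05, 0.34], [0.01, -0.06, 0.34], [-0.01, -0.07, 0.32]]
J 4 [[0.21, 0.15, 1.11], [0.2, -0.06, 1.13], [0.17, -0.35, 1.06]]
J 5 [[0.53, 0.25, 0.31], [0.48, 0.03, 0.31], [0.54, -0.18, 0.29]]
J 6 [[0.55, 0.19, 0.36], [0.48, -0.03, 0.36], [0.52, -0.25, 0.31]]
J 7 [[0.64, 0.09, 0.09], [0.6, -0.01, 0.09], [0.65, -0.1, 0.09]]
J 8 [[0.64, 0.09, 0.08], [0.61, -0.01, 0.08], [0.66, -0.1, 0.08]]
0.008 20 0.00021645887463268262 9.61948669456203e-07 2.052862233425934e-06 0.2331603919
[... 204 characters left out ...]
.51  1.78  1.2   0.93  2.01]]
[ 0.  0.  0.  0.  0.  0.  0.  0.  0.  0.  0.  0.  0.  0. -0. -0. -0.] [35. 36. 36. 36. 35. 35. 35. 35. 35. 35. 35. 35. 35. 35. 35. 35. 34.]
J 1 [[-0.0, -0.0, 1.29], [-0.0, -0.0, 1.29], [-0.0, -0.0, 1.29]]
J 2 [[-0.48, -1.02, 0.31], [-0.95, -0.6, 0.31], [-1.05, -0.41, 0.31]]
J 3 [[0.04, -0.05, 0.33], [0.01, -0.07, 0.32], [-0.0, -0.07, 0.32]]
J 4 [[0.3, -0.02, 1.1], [0.2, -0.26, 1.09], [0.16, -0.38, 1.05]]
J 5 [[0.52, 0.27, 0.31], [0.46, 0.04, 0.32], [0.61, -0.2, 0.33]]
J 6 [[0.55, 0.21, 0.35], [0.47, -0.03, 0.36], [0.58, -0.27, 0.33]]
J 7 [[0.64, 0.09, 0.09], [0.6, -0.01, 0.09], [0.66, -0.1, 0.09]]
J 8 [[0.64, 0.09, 0.08], [0.61, -0.01, 0.08], [0.66, -0.1, 0.08]]
```

```bash
cat > elb.py <<'E'
from plan2 import *
def keypts(Q):
    P=par.reshape(8,6);n=len(Q);R=np.repeat(np.eye(3)[None],n,0);p=np.zeros((n,3));ax=[]
    for i in range(8):
        p=p+R@P[i,3:];R=R@Rn.from_rotvec(P[i,:3]).as_matrix();ax.append((p,R[:,:,2]))
        if i<7:R=R@Rn.from_rotvec(np.outer(Q[:,i],[0,0,1.])).as_matrix()
    def near(i,j,k):
        p1,d1=ax[i][0][k],ax[i][1][k];p2,d2=ax[j][0][k],ax[j][1][k]
        t=np.linalg.lstsq(np.stack([d1,-d2],1),p2-p1,rcond=None)[0];a=p1+t[0]*d1;b=p2+t[1]*d2;return a,b
    return [[near(0,1,k)[0],*near(2,3,k),near(4,5,k)[1],near(5,6,k)[1]] for k in range(n)]
if __name__=="__main__":
    for f in(8,20):
        Q=np.load(f"path{f}.npz")["Q"]
        for k in(0,5,10,16): print(f,k,[np.round(x,2).tolist() for x in keypts(Q)[k]])
    from log import *
    print("now",[np.round(x,2).tolist() for x in keypts(monitor.sense()["joint_pos"][None])[0]])
E
python3 elb.py
```

```text
8 0 [[0.0, -0.0, 0.31], [0.4, -0.21, 0.57], [0.4, -0.21, 0.57], [0.51, 0.19, 0.34], [0.51, 0.19, 0.34]]
8 5 [[0.0, -0.0, 0.31], [0.31, -0.32, 0.57], [0.31, -0.32, 0.57], [0.45, 0.07, 0.34], [0.45, 0.07, 0.34]]
8 10 [[0.0, -0.0, 0.31], [0.19, -0.43, 0.52], [0.19, -0.43, 0.52], [0.46, -0.08, 0.34], [0.46, -0.08, 0.34]]
8 16 [[0.0, -0.0, 0.31], [0.12, -0.5, 0.4], [0.12, -0.5, 0.4], [0.49, -0.22, 0.31], [0.49, -0.22, 0.31]]
20 0 [[0.0, -0.0, 0.31], [0.44, -0.23, 0.47], [0.44, -0.23, 0.47], [0.51, 0.21, 0.33], [0.51, 0.21, 0.33]]
20 5 [[0.0, -0.0, 0.31], [0.33, -0.37, 0.47], [0.33, -0.37, 0.47], [0.44, 0.07, 0.33], [0.44, 0.07, 0.33]]
20 10 [[0.0, -0.0, 0.31], [0.19, -0.47, 0.42], [0.19, -0.47, 0.42], [0.45, -0.09, 0.33], [0.45, -0.09, 0.33]]
20 16 [[0.0, -0.0, 0.31], [0.16, -0.49, 0.38], [0.16, -0.49, 0.38], [0.56, -0.23, 0.34], [0.56, -0.23, 0.34]]
now [[0.0, -0.0, 0.31], [0.17, 0.0, 0.8], [0.17, 0.0, 0.8], [0.41, 0.29, 0.51], [0.41, 0.29, 0.51]]
```

```bash
cat > path.py <<'E'
from plan import *
from scipy.interpolate import CubicSpline
d=np.load("path20.npz");SQ=CubicSpline(d["degs"],d["Q"])
def solve(p,q,seed):
    Rt=Rn.from_quat([q[1],q[2],q[3],q[0]]).as_matrix()
    def res(x):
        a,R=fk(par,x[None]);return np.r_[(a[0]-p)*30,(R[0]-Rt).ravel()*10,.003*(x-seed)]
    o=least_squares(res,np.clip(seed,lo,hi),bounds=(lo-.03,hi+.03));a,R=fk(par,o.x[None])
    return o.x,np.abs(a[0]-p).max(),np.abs(R[0]-Rt).max()
def node(deg,back=0.,seed=None,lean=35,up=0,off=(0,0,0)):
    g,a=hpt(deg,HZ);q,z=quat(a,np.radians(lean),-1);p=tcp(g,z)-back*z+np.array(off)+[0,0,up]
    return solve(p,q,SQ(deg) if seed is None else seed)
def envelope(Q):
    p,R=fk(par,np.atleast_2d(Q));out=[]
    pts=[[x,y,z] for x in(-.0375,.0375) for y in(-.0945,.0945) for z in(-.066,-.16)]+[[x,y,.022] for x in(-.01,.01) for y in(-.064,.064)]
    return np.stack([p+R@np.array(k) for k in pts],1)  # n x pts x 3
E
python3 - <<'E'
from path import *
from log import *
for dg in (-2,0,15,30,47,60,77,90): 
    x,e,er=node(dg); print(dg,np.round(x,2),"%.5f %.5f"%(e,er),"spl",np.abs(x-SQ(dg)).max().round(3))
seed=SQ(30.)
bk=[]
for b in (0,.03,.06,.09,.12):
    x,e,er=node(30,b,seed);seed=x;bk.append(x);print("back",b,np.round(x,2),e.round(5),er.round(5))
q=monitor.sense()["joint_pos"];w=np.linspace(0,1,21)[:,None];path=(1-w)*q+w*bk[-1];E=envelope(path)
for k in range(0,21,2):
    rr=np.linalg.norm(E[k,:,:2]-AX,axis=1);print(k,"tcp",fk(par,path[k][None])[0][0].round(3),"minz",E[k,:,2].min().round(3),"minr",rr.min().round(3))
E
```

```text
-2 [ 0.45  1.25 -1.37  1.91  1.83  1.63 -0.62] 0.00000 0.00000 spl 0.005
0 [ 0.46  1.24 -1.37  1.94  1.84  1.61 -0.59] 0.00000 0.00000 spl 0.007
15 [ 0.63  1.24 -1.41  2.08  1.94  1.47 -0.38] 0.00000 0.00000 spl 0.013
30 [ 0.82  1.26 -1.45  2.17  2.01  1.29 -0.08] 0.00000 0.00000 spl 0.003
47 [ 1.03  1.32 -1.49  2.18  1.99  1.07  0.37] 0.00000 0.00000 spl 0.012
60 [ 1.16  1.36 -1.51  2.12  1.84  0.93  0.81] 0.00000 0.00000 spl 0.008
77 [ 1.22  1.4  -1.51  1.97  1.5   0.84  1.46] 0.00000 0.00000 spl 0.005
90 [ 1.21  1.43 -1.51  1.82  1.24  0.9   1.93] 0.00000 0.00000 spl 0.007
back 0 [ 0.82  1.26 -1.45  2.17  2.01  1.29 -0.08] 0.0 0.0
back 0.03 [ 0.84  1.22 -1.5   2.2   1.96  1.31 -0.09] 0.0 0.0
back 0.06 [ 0.85  1.17 -1.54  2.23  1.89  1.31 -0.1 ] 0.0 0.0
back 0.09 [ 0.87  1.03 -1.54  2.25  1.8   1.23 -0.12] 0.0 0.0
back 0.12 [ 0.9   0.88 -1.54  2.27  1.7   1.12 -0.14] 0.0 0.0
0 tcp [0.459 0.352 0.216] minz 0.192 minr 0.346
2 tcp [0.456 0.307 0.183] minz 0.155 minr 0.314
4 tcp [0.455 0.264 0.158] minz 0.128 minr 0.288
6 tcp [0.455 0.225 0.139] minz 0.109 minr 0.269
8 tcp [0.458 0.19  0.126] minz 0.096 minr 0.257
10 tcp [0.465 0.159 0.119] minz 0.089 minr 0.248
12 tcp [0.475 0.132 0.118] minz 0.087 minr 0.243
14 tcp [0.489 0.107 0.122] minz 0.092 minr 0.24
16 tcp [0.506 0.084 0.133] minz 0.104 minr 0.225
18 tcp [0.525 0.062 0.152] minz 0.125 minr 0.207
20 tcp [0.545 0.037 0.18 ] minz 0.156 minr 0.186
```

```bash
cat > run1.py <<'E'
from path import *
from log import *
r.movel([.44,.22,.30],max_speed=.2); s=st("wp")
r.set_gripper(.07)
seed=SQ(30.);bk=[]
for b in (0,.025,.05,.075,.10):
    x,e,er=node(30,b,seed);seed=x;bk.append(x)
q=s["joint_pos"];w=np.linspace(0,1,21)[:,None];E=envelope((1-w)*q+w*bk[-1])
mz=E[:,:,2].min();mr=np.linalg.norm(E[:,:,:2]-AX,axis=2).min();print(mz,mr)
if mz>.12 and mr>.14:
    r.movej(list(bk[-1]));st("pre");r.pause(.1);shot(5)
E
python3 run1.py; python3 -c "
from h import *
s=load('side5');cv2.imwrite('pics/c7.png',cv2.resize(s['color'][100:270,150:370],None,fx=3.5,fy=3.5,interpolation=2))"
```

```text
wp 12.97 p [0.4397 0.2204 0.2997] q [ 0.16  0.05 -0.64  2.03 -0.08  0.83 -1.17] F [-1.1  0.2 -0.2] w 0.0921
0.09822463654511047 0.17536388980864953Traceback (most recent call last):
  File "<string>", line 3, in <module>
    s=load('side5');cv2.imwrite('pics/c7.png',cv2.resize(s['color'][100:270,150:370],None,fx=3.5,fy=3.5,interpolation=2))
  File "h.py", line 2, in load
    def load(n): return pickle.load(open(f"pics/{n}.pkl","rb"))
                                    ~~~~^^^^^^^^^^^^^^^^^^^^^^
FileNotFoundError: [Errno 2] No such file or directory: 'pics/side5.pkl'
```

```bash
sed -i '/movel(\[.44/d; s/^seed=SQ/s=monitor.sense()\nseed=SQ/; s/^if mz>.12/lowm=E[:,:,2]<.16;dp=np.linalg.norm(E[:,:,:2]-[.4735,-.117],axis=2);print("pink2",dp[lowm].min())\nif dp[lowm].min()>.05 and mz>.09/' run1.py; python3 run1.py; python3 -c "
from h import *
s=load('side5');cv2.imwrite('pics/c7.png',cv2.resize(s['color'][100:270,150:370],None,fx=3.5,fy=3.5,interpolation=2))"
```

```text
0.09822952824689953 0.17536388980864953
pink2 0.08999804952856086
pre 15.32 p [0.5558 0.0353 0.1632] q [ 0.88  0.98 -1.54  2.26  1.77  1.19 -0.13] F [-0.1 -0.7  0.1] w 0.07
```

View pics/c7.png

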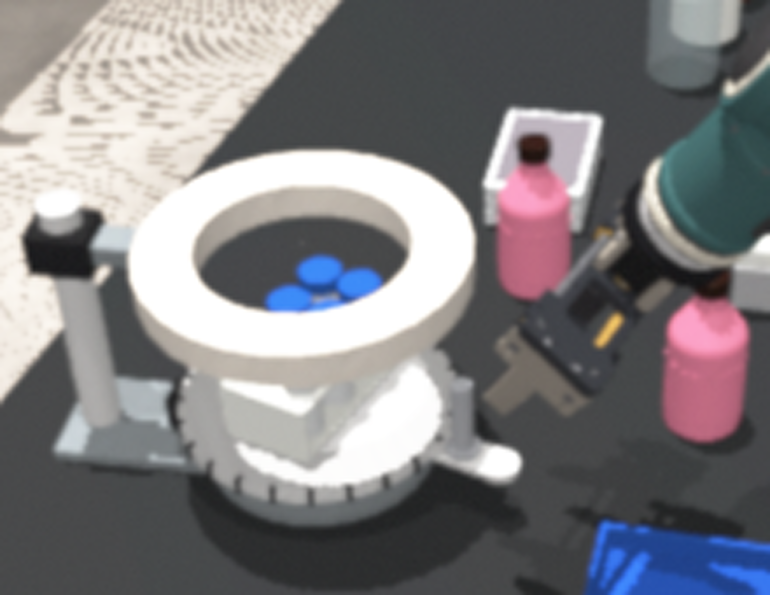

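View pics/both5.png

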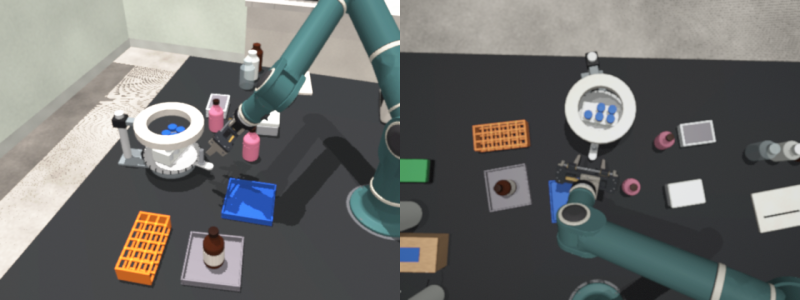

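```bash
cat > run2.py <<'E'
from path import *
from log import *
q=monitor.sense()["joint_pos"];seed=SQ(30.);bk=[]
for b in (0,.02,.04,.06,.08):
    x,e,er=node(30,b,seed);seed=x;bk.append(x)
for x in bk[::-1]:
    r.movej(list(x)); s=st("app")
    if np.linalg.norm(s["force"])>8: print("STOP");break
r.pause(.1);shot(6)
E
python3 run2.py; python3 -c "
from h import *
s=load('side6');cv2.imwrite('pics/c8.png',cv2.resize(s['color'][130:270,190:370],None,fx=4,fy=4,interpolation=2))"
```

```text
app 15.77 p [0.5665 0.0341 0.1456] q [ 0.86  1.08 -1.54  2.24  1.83  1.26 -0.12] F [ 0.7 -0.3  0.9] w 0.0699
app 16.02 p [0.5779 0.0319 0.1307] q [ 0.85  1.17 -1.54  2.23  1.89  1.31 -0.1 ] F [-0.4 -0.1 -0.3] w 0.0702
app 16.27 p [0.5896 0.0292 0.1156] q [ 0.84  1.21 -1.51  2.21  1.94  1.32 -0.09] F [-0.2 -0.4  0.1] w 0.0701
app 16.52 p [0.6008 0.0273 0.0989] q [ 0.83  1.23 -1.48  2.19  1.97  1.31 -0.09] F [-0.3  0.1  0.3] w 0.0701
app 16.77 p [0.612  0.0255 0.0819] q [ 0.82  1.26 -1.45  2.17  2.01  1.29 -0.08] F [-0.1 -0.2  0.4] w 0.0701
```

View pics/c8.png

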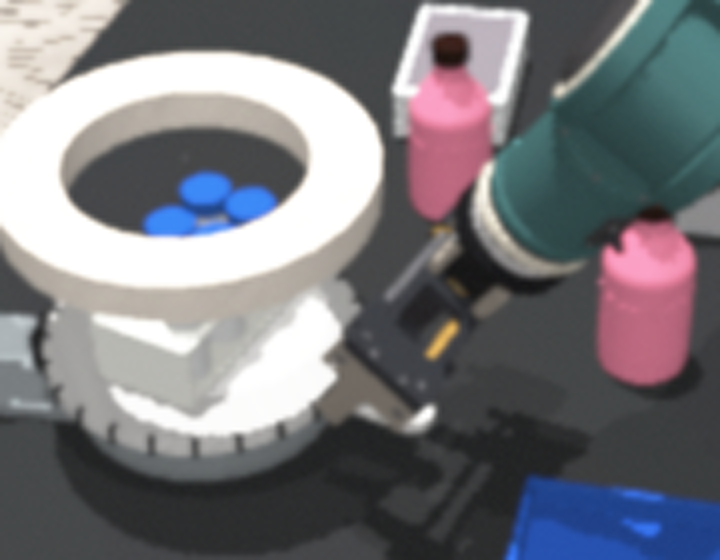

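The fingers are around the post, crop (345,385). Next I grip it and turn the stage to the stop.

```bash
cat > run3.py <<'E'
from path import *
from log import *
r.set_gripper(.0,20); s=st("grip")
if .012<s["gripper_width"]<.02:
    for dg in np.arange(26,-.1,-3.25):
        x,e,er=node(dg); r.movej(list(x)); s=monitor.sense();a=hpt(dg)[1];f=s["force"]
        print(dg,round(s["time"],2),"Ft %.1f Fr %.1f Fz %.1f"%(-f[0]*np.sin(a)+f[1]*np.cos(a),f[0]*np.cos(a)+f[1]*np.sin(a),f[2]),"w %.4f"%s["gripper_width"],"err mm",np.round(1e3*(s["position"]-fk(par,x[None])[0][0]),1))
        if np.linalg.norm(f)>30: print("STOP");break
E
python3 run3.py
```

```text
grip 17.83 p [0.6125 0.0258 0.0814] q [ 0.82  1.26 -1.45  2.17  2.01  1.29 -0.08] F [ 1.5  1.6 -2. ] w 0.0156
26.0 18.08 Ft 3.9 Fr 1.2 Fz 1.2 w 0.0157 err mm [-0.1 -0.6 -0.1]
22.75 18.33 Ft 1.8 Fr 0.6 Fz 0.6 w 0.0153 err mm [ 0.   0.2 -0. ]
19.5 18.58 Ft -2.1 Fr 0.7 Fz -0.7 w 0.0154 err mm [ 0.2  1.  -0. ]
16.25 18.83 Ft -5.4 Fr -1.0 Fz -3.0 w 0.0155 err mm [0.5 1.6 0. ]
13.0 19.08 Ft 5.4 Fr 4.4 Fz 4.4 w 0.0154 err mm [-0.7 -0.7 -0.1]
9.75 19.33 Ft 3.4 Fr 4.3 Fz 3.5 w 0.0158 err mm [-0.7 -0.8 -0.2]
6.5 19.58 Ft 0.4 Fr 3.1 Fz 1.8 w 0.0156 err mm [-0.2  0.3 -0.2]
3.25 19.83 Ft -4.1 Fr 3.2 Fz -0.6 w 0.0154 err mm [ 0.3  1.  -0.2]
0.0 20.08 Ft -4.2 Fr 3.5 Fz -1.8 w 0.0156 err mm [ 0.4  1.4 -0.2]
```

```bash
cat > run4.py <<'E'
from path import *
from log import *
for dg in (-.7,-1.4,-2.1):
    x,e,er=node(dg); r.movej(list(x)); r.pause(.15); s=monitor.sense();a=hpt(dg)[1];f=s["force"];ft=-f[0]*np.sin(a)+f[1]*np.cos(a)
    u=s["position"][:2]-AX
    print(dg,"Ft %.1f"%ft,"pos",s["position"].round(4),"true ang",round((np.degrees(np.arctan2(u[1],u[0])-YAW)%360-129.81),2),"err",np.round(1e3*(s["position"]-fk(par,x[None])[0][0]),1))
    if ft>9: break
r.pause(.3);shot(7);st()
E
python3 run4.py;python3 -c "
from h import *
s=load('side7');t=load('top7')
cv2.imwrite('pics/c9.png',np.hstack([cv2.resize(s['color'][130:270,160:293],None,fx=3,fy=3,interpolation=2),cv2.resize(t['color'][90:230,210:343],None,fx=3,fy=3,interpolation=2)]))"
```

```text
-0.7 Ft -2.6 pos [0.6408 0.0867 0.0813] true ang -0.84 err [-0.2  0.6 -0.2]
-1.4 Ft -1.0 pos [0.6412 0.0873 0.0813] true ang -1.15 err [-0.8 -0.  -0.2]
-2.1 Ft 4.2 pos [0.6414 0.0874 0.0813] true ang -1.22 err [-1.7 -1.1 -0.2]
 21.68 p [0.6414 0.0873 0.0812] q [ 0.45  1.25 -1.37  1.92  1.83  1.63 -0.62] F [-7.2  0.4  3.6] w 0.0156
```

View pics/c9.png

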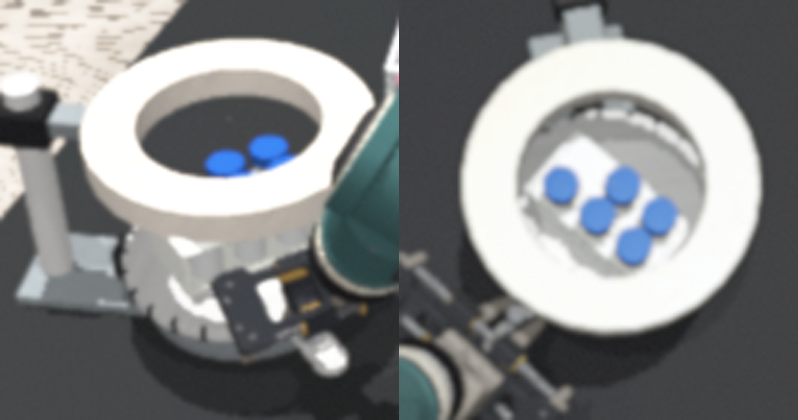

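At the stop: motion ceased at -1.2° in my frame while the force rose. The true six-click target is therefore about 88.8° in my frame.

```bash
cat > run5.py <<'E'
from path import *
from log import *
for dg in np.linspace(-1.2,88.8,31)[1:]:
    x,e,er=node(dg)
    if e>5e-4: print("IK",dg,e);break
    r.movej(list(x)); s=monitor.sense();a=hpt(dg)[1];f=s["force"]
    print(round(dg+1.2,1),round(s["time"],2),"Ft %.1f Fr %.1f Fz %.1f"%(-f[0]*np.sin(a)+f[1]*np.cos(a),f[0]*np.cos(a)+f[1]*np.sin(a),f[2]),"w %.4f"%s["gripper_width"],"err",np.round(1e3*(s["position"]-fk(par,x[None])[0][0]),1))
    if np.linalg.norm(f)>30: print("STOP");break
r.pause(.2);st();shot(8)
E
python3 run5.py;python3 -c "
from h import *
s=load('side8');t=load('top8')
cv2.imwrite('pics/c10.png',np.hstack([cv2.resize(s['color'][110:250,210:343],None,fx=3,fy=3,interpolation=2),cv2.resize(t['color'][90:230,210:343],None,fx=3,fy=3,interpolation=2)]))"
```

```text
3.0 21.93 Ft -3.4 Fr 4.6 Fz -0.5 w 0.0153 err [-0.6 -0.2 -0.1]
6.0 22.18 Ft -0.0 Fr 4.4 Fz 0.9 w 0.0155 err [-0.6 -0.5 -0.1]
9.0 22.43 Ft 1.6 Fr 5.9 Fz 2.4 w 0.0155 err [-0.8 -1.2 -0.2]
12.0 22.68 Ft 5.5 Fr 6.2 Fz 3.6 w 0.0155 err [-1.  -2.2 -0.2]
15.0 22.93 Ft 0.4 Fr 3.2 Fz 1.2 w 0.0154 err [-0.1 -1.  -0.2]
18.0 23.18 Ft -3.1 Fr -0.1 Fz -2.5 w 0.0154 err [ 0.4  0.  -0.1]
21.0 23.43 Ft -1.3 Fr 0.4 Fz -2.5 w 0.0156 err [ 0.2 -0.5 -0.1]
24.0 23.68 Ft 1.0 Fr -0.1 Fz -1.9 w 0.0155 err [ 0.2 -1.2 -0.1]
27.0 23.93 Ft 4.3 Fr -0.8 Fz -0.5 w 0.0154 err [ 0.2 -1.8 -0.1]
30.0 24.18 Ft 3.6 Fr -3.7 Fz -3.8 w 0.0156 err [ 0.5 -1.2 -0.1]
33.0 24.43 Ft -3.7 Fr -8.5 Fz -8.1 w 0.0153 err [ 0.9  1.1 -0. ]
36.0 24.68 Ft -3.3 Fr -6.3 Fz -6.1 w 0.0158 err [0.6 1.4 0.1]
39.0 24.93 Ft -0.8 Fr -5.5 Fz -4.9 w 0.0152 err [0.4 0.4 0.1]
42.0 25.18 Ft 3.9 Fr -3.6 Fz -3.0 w 0.0155 err [ 0.5 -0.9  0.1]
45.0 25.43 Ft 5.0 Fr -3.1 Fz -2.5 w 0.0155 err [ 0.6 -1.6  0. ]
48.0 25.68 Ft -4.2 Fr -10.0 Fz -7.4 w 0.0154 err [0.3 1.7 0.1]
51.0 25.93 Ft -3.6 Fr -5.8 Fz -4.9 w 0.0156 err [-0.3  2.3  0.1]
54.0 26.18 Ft -1.4 Fr -3
[... 210 characters left out ...]
54 err [-0.5  1.5  0.1]
66.0 27.18 Ft -3.4 Fr -0.1 Fz -0.2 w 0.0156 err [-0.9  1.8  0.1]
69.0 27.43 Ft -1.1 Fr 1.9 Fz 2.3 w 0.0156 err [-0.1 -0.   0.1]
72.0 27.68 Ft 2.6 Fr 0.6 Fz 1.5 w 0.0153 err [ 0.9 -1.6  0.1]
75.0 27.93 Ft 7.0 Fr -1.3 Fz 0.1 w 0.0157 err [ 1.8 -2.7  0.1]
78.0 28.18 Ft -1.1 Fr 3.6 Fz 4.1 w 0.0154 err [-0.5  0.6  0.1]
81.0 28.43 Ft -5.1 Fr 3.5 Fz 4.7 w 0.0151 err [-1.   1.6  0.1]
84.0 28.68 Ft -1.7 Fr 2.1 Fz 3.1 w 0.0154 err [-0.3  0.5  0. ]
87.0 28.93 Ft 1.8 Fr 0.2 Fz 2.0 w 0.0154 err [ 0.8 -0.8 -0. ]
90.0 29.18 Ft 6.4 Fr -2.4 Fz -0.1 w 0.0155 err [ 1.6 -1.5  0. ]
 29.38 p [ 0.6555 -0.0931  0.0815] q [ 1.22  1.42 -1.51  1.83  1.27  0.88  1.88] F [ 6.5 -1.8  0.2] w 0.0154
```

View pics/c10.png

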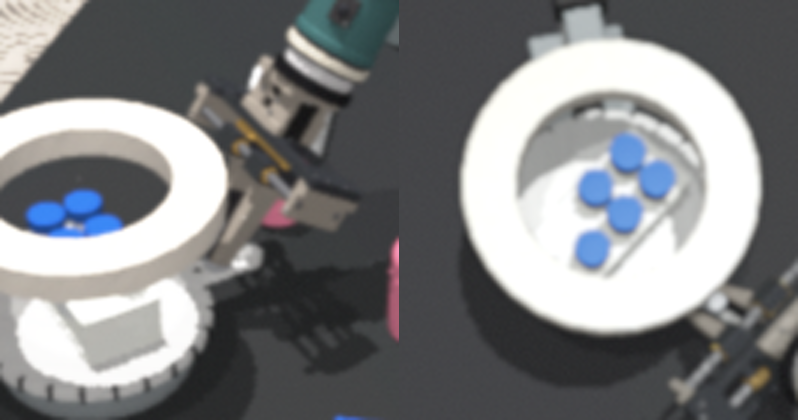

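Force flips show five clicks passed and the stage pulled forward into the sixth. I ease in, release and back out.

```bash
cat > run6.py <<'E'
from path import *
from log import *
x,e,er=node(90.0);r.movej(list(x));r.pause(.1);st("in")
r.set_gripper(.05);r.pause(.2);st("open");shot(9)
seed=SQ(90.0)
for b in (.02,.04,.06,.08,.10,.13):
    y,e,er=node(90.0,b,seed);seed=y
    if e>1e-3: print("IK",b,e);break
    r.movej(list(y));s=st("back %.2f"%b)
    if np.linalg.norm(s["force"])>8: print("STOP");break
r.pause(.2);shot(10)
E
python3 run6.py;python3 -c "
from h import *
s=load('side10')
cv2.imwrite('pics/c11.png',cv2.resize(s['color'][110:270,180:380],None,fx=4,fy=3.75,interpolation=2))"
```

```text
in 29.83 p [ 0.6575 -0.0948  0.0815] q [ 1.21  1.43 -1.51  1.82  1.25  0.89  1.92] F [ 7.1 -2.3 -0.1] w 0.0154
open 30.69 p [ 0.6561 -0.0935  0.0814] q [ 1.21  1.43 -1.51  1.82  1.24  0.9   1.93] F [ 0.3  0.3 -0.5] w 0.0499
back 0.02 31.04 p [ 0.6493 -0.1031  0.0987] q [ 1.24  1.41 -1.54  1.82  1.21  0.92  1.94] F [-0.2  0.1  0.3] w 0.0494
back 0.04 31.29 p [ 0.6418 -0.1118  0.1144] q [ 1.26  1.37 -1.54  1.83  1.16  0.92  1.97] F [ 0.5 -0.7  0.2] w 0.0502
back 0.06 31.54 p [ 0.6345 -0.1203  0.1304] q [ 1.28  1.33 -1.54  1.83  1.1   0.91  2.01] F [-0.  -0.4 -0.9] w 0.05
back 0.08 31.79 p [ 0.6271 -0.129   0.1466] q [ 1.31  1.29 -1.54  1.83  1.04  0.91  2.04] F [-0.2  1.5 -0.6] w 0.0501
back 0.10 32.04 p [ 0.6197 -0.1378  0.163 ] q [ 1.33  1.25 -1.54  1.83  0.98  0.91  2.08] F [-0.4  0.6 -0.5] w 0.0498
back 0.13 32.29 p [ 0.6087 -0.1512  0.1877] q [ 1.37  1.19 -1.54  1.82  0.88  0.91  2.15] F [-0.2  0.7 -0.8] w 0.0501
```

View pics/c11.png

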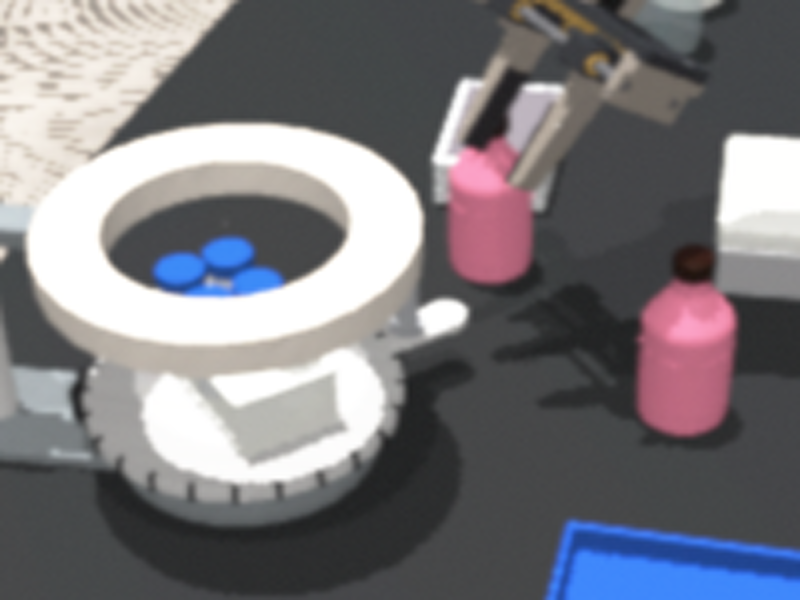

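View pics/both10.png

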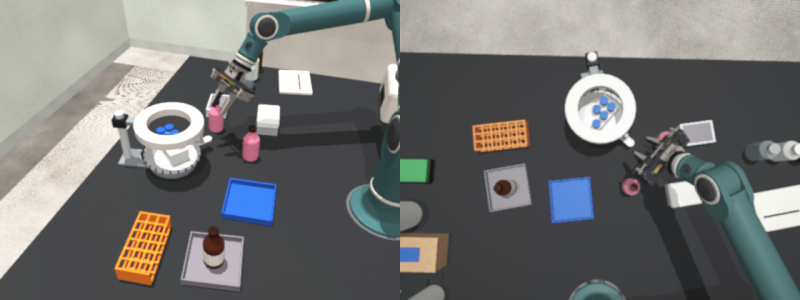

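Run:
```python
from h import *
from itertools import permutations
def caps(n):
    t=load(n);im=t["color"];hsv=cv2.cvtColor(im,cv2.COLOR_BGR2HSV);m=cv2.inRange(hsv,(100,120,60),(125,255,255));m[:, :235]=0;m[200:]=0;m[:,325:]=0;m[:110]=0
    m4=cv2.erode(cv2.resize(m,None,fx=4,fy=4,interpolation=cv2.INTER_LINEAR),np.ones((3,3)))
    m4=(m4>127).astype(np.uint8);dt=cv2.distanceTransform(m4,cv2.DIST_L2,5)
    n_,l,s,c=cv2.connectedComponentsWithStats((dt>.6*dt.max()).astype(np.uint8))
    return np.array([onz(t,(c[i]+.5)/4-.5,.134)[:2] for i in range(1,n_) if s[i][4]>10])
C={k:caps(k) for k in("top0","top7","top8","top9","top10")}
for k in C: print(k,len(C[k]))
B=C["top7"]
for k in C:
    if len(C[k])!=len(B): continue
    best=min(((lambda A:(lambda th,tr:(tr,th))(*A))(f) for f in []),default=None)
    for p in permutations(range(len(B))):
        X=B-B.mean(0);Y=C[k][list(p)]-C[k].mean(0);th=np.arctan2((X[:,0]*Y[:,1]-X[:,1]*Y[:,0]).sum(),(X*Y).sum())
        R=np.array([[np.cos(th),-np.sin(th)],[np.sin(th),np.cos(th)]]);e=np.sqrt(((Y-X@R.T)**2).sum(1).mean())
        if best is None or e<best[0]: best=(e,np.degrees(th))
    print(k,"rot from stop %.2f deg, rms %.2f mm"%(best[1],best[0]*1e3))
```

```text
top0 5
top7 5
top8 5
top9 5
top10 5
top0 rot from stop 29.95 deg, rms 0.43 mm
top7 rot from stop 0.00 deg, rms 0.00 mm
top8 rot from stop 87.84 deg, rms 0.54 mm
top9 rot from stop 89.63 deg, rms 0.48 mm
top10 rot from stop 89.66 deg, rms 0.48 mm
```

Run:
```python
from path import *
from log import *
s=monitor.sense()
try: r.movel(s["position"]+[-.05,-.0,.10],max_speed=.15)
except r.PlanningError as e: print(e)
r.pause(.3);st("end");shot(11)
t=load("top11");sd=load("side11");t0=load("top0");s0=load("side0")
for n,a,b in(("top",t0,t),("side",s0,sd)):
    d=cv2.absdiff(a["color"],b["color"]).max(2);cv2.imwrite(f"pics/diff_{n}.png",d)
# bottle cap: dark in tray
cv2.imwrite("pics/c12.png",np.hstack([cv2.resize(t["color"][220:305,105:195],None,fx=4,fy=4,interpolation=2),cv2.resize(sd["color"][310:395,255:345],None,fx=4,fy=4,interpolation=2)]))
```

```text
end 33.78 p [ 0.5582 -0.1497  0.2866] q [ 1.5   0.91 -1.56  1.85  0.51  0.91  2.35] F [ 0.3  0.2 -0.7] w 0.0498
```

View pics/c12.png

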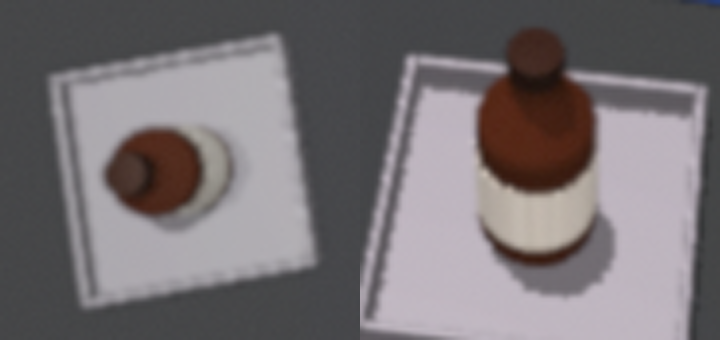

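View pics/both11.png

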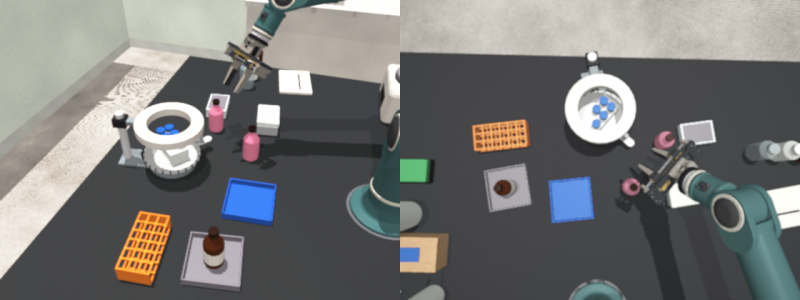

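View pics/diff_side.png

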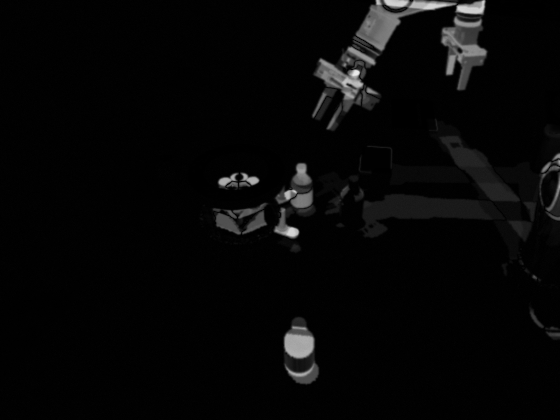

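The bottle stands upright near the middle of the tray, and only the bottle, stage, arm and shadows changed. The white tip box in the side difference picture shows only a faint outline. I ease joint 3 off its limit and hand in.

Run:
```python
from log import *
q=monitor.sense()["joint_pos"].copy();q[2]=-1.46;q[1]-=.06
r.movej(list(q));r.pause(.3);st("end")
order.finish_job();print("done")
```

```text
end 34.51 p [ 0.5455 -0.1879  0.2565] q [ 1.5   0.85 -1.46  1.85  0.51  0.91  2.35] F [ 0.4 -0.2  0.1] w 0.0504
the job is handed in; nothing more can be done
done
```

I handed the job in at about 34.5 s. The bottle is standing in the grey tray and the stage is resting in its sixth click.

- **Bottle:** I moved it from beside the stage and let go. The last pictures show it upright near the middle of the tray. I did not measure its final position there from the images.
- **Stop:** I gripped the handle post and turned the stage clockwise. Motion ceased about 1.2° past where my calibration put the stop, while the force rose, and I took that as the true stop.
- **Six clicks:** I turned it counter-clockwise in the same grip. The force at the post flipped five times on the way, then pulled towards the sixth click. After release the tube caps measured 89.7° from the stop in the top view. The same method gave 29.95° for the starting position.
- **Bystanders:** The before/after side picture showed only the bottle, stage, arm and shadows changed. The tip box had a faint outline that I took for shadow.
- **Disagreements and limits:**
  - While gripped at the end, the post still felt about 7 N towards the sixth click. The angle after release showed it had settled.
  - Joint 3 stood at -1.56, close to its -1.57 limit, until I eased it to -1.46 before handing in.
  - At hand-in the gripper was clear of everything, with force readings near zero.

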